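# Fill the seasoning caddy

### The job

Put the seasonings that stand about the range into the wooden caddy, each upright on the floor of its own pocket: seen from the caddy's open front with the high back (the side with the steel handle) behind, the pepper mill goes back left, the slim spice jar back right, the salt shaker front left and the honey jar front right. The candle and the reed diffuser do not belong in it: leave them standing where they are.

Things in the scene. Friction and masses are not known exactly. Their poses are not given: they have to be found in the camera images.
- caddy: fixed wooden caddy, 210 x 198 mm: 2 x 2 open pockets, 90 x 90 mm inside, floor 8 mm up; walls and dividers 6 mm thick, 32 mm high; one side a 70 mm high back, 18 mm thick, steel bow handle behind it. Origin: midpoint of the pockets, underside; x to the back, y left as seen from the open front. Pocket centres x, y (mm): back left 48, 48; back right 48, -48; front left -48, 48; front right -48, -48
- pepper_mill: turned wooden pepper mill, 170 mm tall, foot 58 mm across, body (up to 122 mm) at most 58 mm, round head 50 mm across from 123 to 159 mm with a small steel knob on top; about 0.13 to 0.25 kg. Origin: centre of the underside, z up, round about z.
- spice_jar: straight slim clear spice jar with a full-width flat screw cap, 45 mm across, 108 mm tall; about 0.08 to 0.15 kg. Origin: centre of the underside, z up, round about z.
- salt_shaker: small clear salt shaker half full of salt, with a domed metal cap with holes, 44 mm across (cap 34 mm, above 74 mm), 90 mm tall; about 0.07 to 0.14 kg. Origin: centre of the underside, z up, round about z.
- honey_jar: squat lidded jar of honey, lid 64 mm across, glass 60 mm, 87 mm tall; about 0.17 to 0.34 kg. Origin: centre of the underside, z up, round about z.
- candle: look-alike to leave: candle of white wax in a plain open clear glass without a lid, 76 mm across, 90 mm tall. Origin: centre of the underside, z up, round about z.
- reed_diffuser: look-alike to leave: slim dark bottle 48 mm across with an oak collar, 146 mm tall, with thin reeds standing out to 244 mm. Origin on the underside, 7 mm in -y of the bottle's axis; z up
Not all that is in view belongs to the job. What is shaped like the salt_shaker but turquoise is not meant.

How it is judged:
At the end, for the whole second after the job is handed in: All four seasonings stand upright (0.15 rad), at rest and released, on the floor of their own pockets (within 28 mm of its centre along each side; underside 3 to 14 mm above the caddy's). The candle and diffuser stand upright (0.15 rad) within 30 mm of where they were (x of pepper_mill in the frame of caddy between 0.02 and 0.076 m and y of pepper_mill in the frame of caddy between 0.02 and 0.076 m and z of pepper_mill in the frame of caddy between 0.003 and 0.014 m and angle between each of pepper_mill, spice_jar, salt_shaker, honey_jar, candle, reed_diffuser's own z axis and vertical below 0.15 rad and linear speed of each of pepper_mill, spice_jar, salt_shaker, honey_jar below 0.02 m/s and contact force between each of pepper_mill, spice_jar, salt_shaker, honey_jar and the fingers below 0.1 N and x of spice_jar in the frame of caddy between 0.02 and 0.076 m and y of spice_jar in the frame of caddy between -0.076 and -0.02 m and z of spice_jar in the frame of caddy between 0.003 and 0.014 m and x of salt_shaker in the frame of caddy between -0.076 and -0.02 m and y of salt_shaker in the frame of caddy between 0.02 and 0.076 m and z of salt_shaker in the frame of caddy between 0.003 and 0.014 m and x of honey_jar in the frame of caddy between -0.076 and -0.02 m and y of honey_jar in the frame of caddy between -0.076 and -0.02 m and z of honey_jar in the frame of caddy between 0.003 and 0.014 m and distance of each of candle, reed_diffuser from where it was at the start of the episode below 0.03 m); the robot touches nothing.
It fails at once if the candle is pushed more than 30 mm from its place or tipped (distance of candle from where it was at the start of the episode above 0.03 m or angle between candle's own z axis and vertical above 0.35 rad).
It fails at once if the reed diffuser is pushed more than 30 mm from its place or tipped (distance of reed_diffuser from where it was at the start of the episode above 0.03 m or angle between reed_diffuser's own z axis and vertical above 0.35 rad).
It also fails if it takes over 122 s, if anything falls off the work surface, if the arm or the gripper's body presses on something with over 40 N, if the wrist force passes 120 N, or if a joint passes its speed limit or range.

### The arm

A 6-joint arm with a two-finger parallel gripper is mounted at the origin on a cart in front of the work surface, level with it; the furniture and walls round the work are solid. World frame = base frame: x ahead of the robot, y to its left, z up, the work surface at z = 0. Lengths are in m, angles in rad, forces in N, time in s.
With the tool pointing down it reaches from about 0.35 to 0.925 m from the base axis. Payload 6.4 kg.
Tool frame: the origin (TCP) lies at the very end of the fingers, on their centre line; the grasp point (between the pads) lies 19 mm behind it (ctrl.grip_point_offset is the distance from the TCP to the grasp point, in m); z points along the fingers, y is the line along which they close (so a half turn about z gives the same grasp; the last joint's range is limited). The gripper opens to 94 mm and grips with 3 to 60 N. Pads are 16 mm wide; open, the fingers measure 119 mm over their backs; the gripper's body (75 mm by 177 mm) begins 78 mm behind the grasp point.
Start: joints at [-1.334, 0.245, 1.558, -0, 1.339, -0.174], TCP at [0.26, -0.596, 0.205] pointing down, gripper open.
Joint ranges: [-3.13, 3.13], [-1.02, 2.26], [0.13, 2.54], [-0.95, 4.09], [0.21, 2.88], [-2.74, 2.74]. Speed limits (rad/s): [2.57, 2.57, 3.14, 3.14, 3.14, 3.14].

### API

Orientations are given as a rotation vector (axis times angle).
In Python, from cell import ctrl, vision gives the robot as it stands. The module is installed in compiled form; this text tells all that it offers. Calls block until the motion is done:
- ctrl.movep(position, orientation): joint-space move of the TCP to a pose.
- ctrl.move_linear(position, attitude=None, vel=0.15, threshold=None): straight line of the TCP; attitude=None keeps the orientation; vel is the mean speed in m/s. With threshold (N) it stops when the force on the tool has changed by that much, and returns True; else False.
- ctrl.move_j(angles): joint-space move.
- ctrl.command_gripper(opening, force=None): finger opening in m; force is the grip in N (None keeps the last); returns when the fingers have stopped.
- ctrl.sleep(seconds).
- ctrl.solve_ik(position, orientation): joint angles nearest the present ones, or None.
- ctrl.observe(): the state.
- vision.grab_frame(name): name is "scene" or "top"; returns a dict with "pixels" (400x640x3 uint8, blue, green, red), "vfov" (degrees; the focal length in pixels is half the picture's height over the tangent of half this angle, whatever the lens; pixels are square), "cx", "cy" (the principal point, pixels), "R" (3x3) and "t" (3): a world point X has camera coordinates R X + t. Camera axes: x right, y down, z forward; pixel columns grow to the right and rows downward; lengths in m; the calibration is good to about 2 mm. A picture is of the moment at which its call begins. There is no depth.
A pose or a line that the arm cannot do raises ctrl.IKError and nothing moves.
- ctrl.sign_off(): hands the job in; it is judged then, once.
The state is a dict: "clock": time; "qpos": joint angles; "joint_velocities": joint speeds; "tau": joint torques, N m; "position": TCP position; "tool_rot": TCP orientation; "wrist_force": force on the tool from outside, world axes, zero at the start; "ft_torque": the same for the moment, N m; "gripper_width": finger opening in m; "finger_force": force on a finger pad.
Only numpy, scipy, OpenCV 4.12 (cv2) and the standard library are available. Lean on these libraries where they do the work, as an engineer would, in place of code of your own. Each camera call takes 0.05 s, during which the arm holds its last target. There are 200 camera calls.

## Working session

There is one attempt and no reset: what is moved stays moved. The work goes in short steps, each a Python script; the robot and the scene stay as the last script left them, time stands still between calls to the robot, and variables do not carry over. Pictures are saved under pics/ and viewed, at most 14 in all, crops included, and the job is handed in when it is done.

```bash
mkdir -p pics; python3 - <<'E'
from cell import ctrl, vision
import cv2, pickle
for n in("scene","top"):
    f=vision.grab_frame(n); cv2.imwrite(f"pics/{n}0.png",f["pixels"]); pickle.dump(f,open(f"{n}0.pkl","wb"))
    print(n,f["vfov"],f["cx"],f["cy"],f["R"],f["t"])
print(ctrl.observe(),ctrl.grip_point_offset)
E
```

```text
scene 54.24257960711439 324.8326406146379 198.3209730498526 [[-0.78462887 -0.61968109 -0.01878523]
 [-0.2275716   0.3160677  -0.92103875]
 [ 0.5766877  -0.71839861 -0.38901766]] [0.45631719 0.18893208 0.92778411]
top 47.45032364557267 316.2603496434084 198.83995210489323 [[ 0.07040094 -0.99751724  0.00175258]
 [-0.97460513 -0.06915809 -0.21298355]
 [ 0.21257597  0.01328617 -0.97705421]] [-0.01740867  0.55519541  1.37726955]
{'clock': 0.1, 'qpos': array([-1.33409232e+00,  2.45724143e-01,  1.55885187e+00, -4.02953928e-05,
        1.33870296e+00, -1.74075754e-01]), 'joint_velocities': array([ 0.00197803, -0.00172971, -0.00180847,  0.00131404, -0.00107461,
        0.00064784]), 'tau': array([-4.92620547e-04, -4.16916168e+01, -3.15524554e+01,  6.86323643e-02,
        3.10134329e-02, -4.69430302e-05]), 'position': array([ 0.25944496, -0.59540183,  0.20449004]), 'tool_rot': array([-3.07390938e+00, -6.40395041e-01,  1.44412086e-04]), 'wrist_force': array([-0.28285154,  1.15311909,  0.41372719]), 'ft_torque': array([ 0.0150778 ,  0.00157052, -0.03674288]), 'finger_force': 0.0, 'gripper_width': 0.0941531294300185} 0.0188
```

View pics/scene0.png

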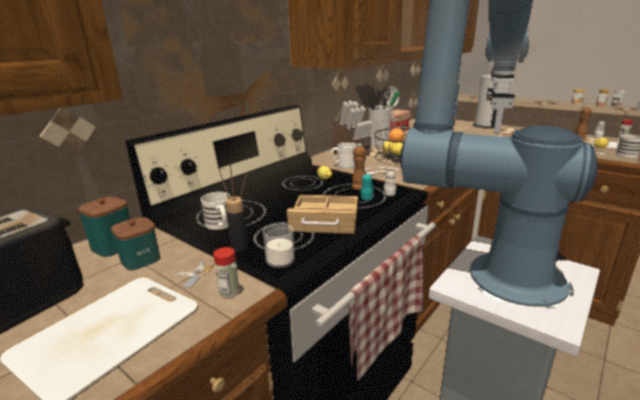

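View pics/top0.png

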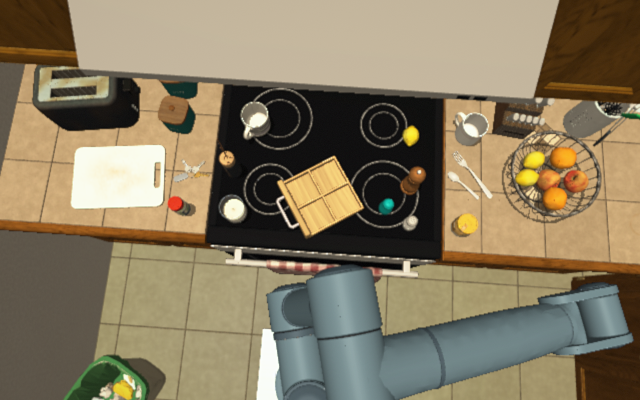

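The top view shows the caddy at about (320,197) with its handle at (287,212). The mill is at (414,180), the salt shaker at (411,223), and the turquoise decoy at (387,206). The honey jar is at (466,225), the red-capped spice jar at (180,205), the candle at (233,209), and the diffuser at (228,160). I'll zoom in next.

```bash
python3 - <<'E'
import cv2
a=cv2.imread("pics/top0.png")
c=a[145:245,155:315]; d=a[145:245,340:500]
c=cv2.resize(c,None,fx=5,fy=5,interpolation=cv2.INTER_CUBIC)[:, :]
d=cv2.resize(d,None,fx=5,fy=5,interpolation=cv2.INTER_CUBIC)
cv2.imwrite("pics/c1.png",c);cv2.imwrite("pics/c2.png",d)
e=cv2.resize(a[145:245,260:380],None,fx=6,fy=6,interpolation=cv2.INTER_CUBIC);cv2.imwrite("pics/c3.png",e)
E
```

```text
(no output)
```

View pics/c1.png

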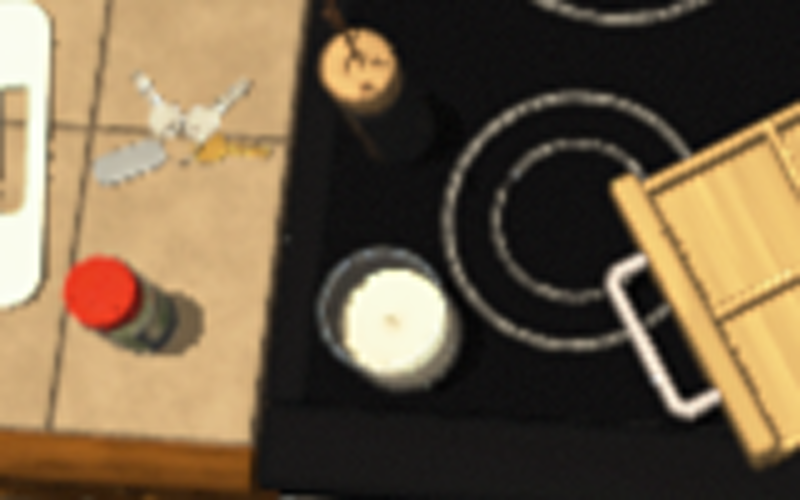

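View pics/c2.png

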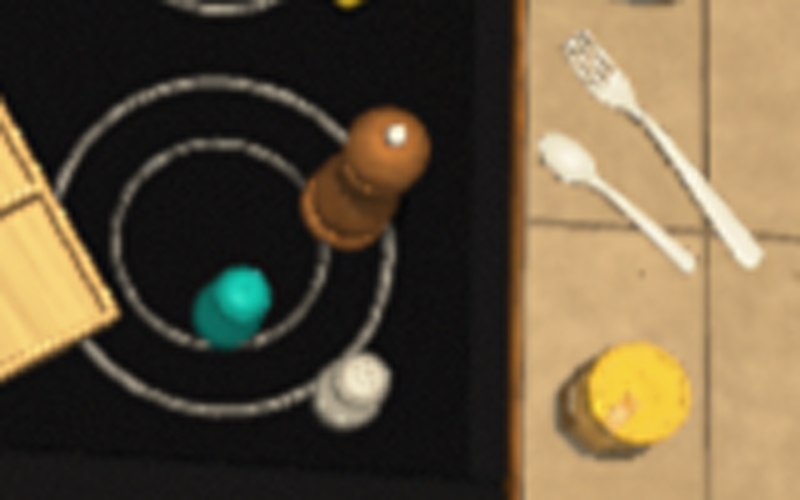

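View pics/c3.png

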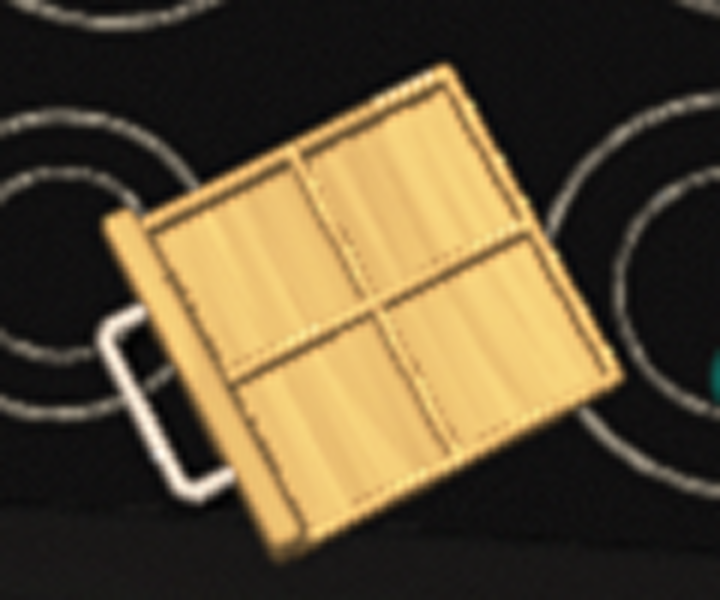

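The crops put the divider crossing at (372,303)/6 in the caddy crop, the mill knob at (398,133)/5, the salt cap at (362,378)/5, the honey lid at (640,393)/5 and the spice cap at (102,292)/5. The back and handle are at the lower left. Next I'll cast rays and check the scale.

```bash
cat > h.py <<'E'
import numpy as np, pickle
def ray(f,px):
    F=f["pixels"].shape[0]/2/np.tan(np.radians(f["vfov"]/2)); R=np.array(f["R"]);t=np.array(f["t"])
    d=R.T@np.array([(px[0]-f["cx"])/F,(px[1]-f["cy"])/F,1.]); return -R.T@t,d
def onz(f,px,z):
    c,d=ray(f,px); return c+d*(z-c[2])/d[2]
def proj(f,X):
    F=f["pixels"].shape[0]/2/np.tan(np.radians(f["vfov"]/2)); q=np.array(f["R"])@X+f["t"]; return q[:2]/q[2]*F+[f["cx"],f["cy"]]
E
python3 - <<'E'
from h import *
import cv2
np.set_printoptions(precision=4,suppress=True)
T=pickle.load(open("top0.pkl","rb"));S=pickle.load(open("scene0.pkl","rb"))
u=lambda c,x0,s:((c[0]+.5)/s-.5+x0,(c[1]+.5)/s-.5+145)
k={n:onz(T,u(c,260,6),z) for n,c,z in [("O",(372,303),.032),("F",(533,232),.032),("L",(455,447),.032),("R",(297,155),.032),("fr",(450,70),.032),("fl",(622,378),.032),("br",(107,220),.07),("bl",(275,555),.07)]}
for n in k: print(n,k[n])
print("OF",np.linalg.norm(k["F"]-k["O"]),"LR",np.linalg.norm(k["L"]-k["R"]),"fr-fl",np.linalg.norm(k["fl"]-k["fr"]),"br-bl",np.linalg.norm(k["bl"]-k["br"]))
for a,b in [("F","O"),("R","L"),("fr","fl"),("br","bl")]:
    v=k[b]-k[a];print(a,b,np.degrees(np.arctan2(v[1],v[0])))
for n,c,x0,z in [("mill knob",(398,133),340,.168),("mill head",(388,150),340,.141),("mill foot",(342,212),340,.01),("salt top",(366,378),340,.086),("salt base",(343,402),340,.01),("turq",(244,292),340,.086),("honey",(640,393),340,.087),("spice",(102,292),155,.108),("candle",(390,318),155,.08),("diff",(360,65),155,.146)]:
    p=onz(T,u(c,x0,5),z); print(n,p, "r",np.hypot(*p[:2]),"scene px",proj(S,p))
im=S["pixels"]; cv2.imwrite("pics/s1.png",cv2.resize(im[130:310,190:440],None,fx=3.2,fy=3.2,interpolation=cv2.INTER_CUBIC))
E
```

```text
O [0.5747 0.0059 0.032 ]
F [ 0.6201 -0.0782  0.032 ]
L [ 0.4995 -0.0434  0.032 ]
R [0.6542 0.0523 0.032 ]
fr [ 0.7083 -0.0278  0.032 ]
fl [ 0.5431 -0.1302  0.032 ]
br [0.6009 0.1482 0.07  ]
bl [0.4303 0.0465 0.07  ]
OF 0.09567289560771627 LR 0.18187743646320484 fr-fl 0.19433917746053422 br-bl 0.19863760388852741
F O 118.36197017432984
R L -148.26508561155853
fr fl -148.213435713073
br bl -149.21141962390016
mill knob [ 0.6364 -0.2772  0.168 ] r 0.6941638382523101 scene px [359.1557 144.1347]
mill head [ 0.6334 -0.2772  0.141 ] r 0.6914403449032025 scene px [359.7317 151.4029]
mill foot [ 0.627  -0.2757  0.01  ] r 0.6849655554063423 scene px [360.3733 185.1288]
salt top [ 0.5034 -0.2788  0.086 ] r 0.5754300782080858 scene px [390.381  172.1142]
salt base [ 0.5006 -0.2799  0.01  ] r 0.5735396025295606 scene px [390.2303 192.0609]
turq [ 0.552  -0.2021  0.086 ] r 0.5878305333667081 scene px [367.0519 175.3814]
honey [ 0.5058 -0.4463  0.087 ] r 0.6745221880736557 scene px [411.5261 160.12  ]
spice [0.5012 0.4489 0.108 ] r 0.6728413658525967 scene px [225.3537 252.045 ]
candle [0.5027 0.278  0.08  ] r 0.5744363248612763 scene px [280.5682 233.4183]
diff [0.6444 0.3    0.146 ] r 0.7107825187269752 scene px [234.382 199.322]
```

View pics/s1.png

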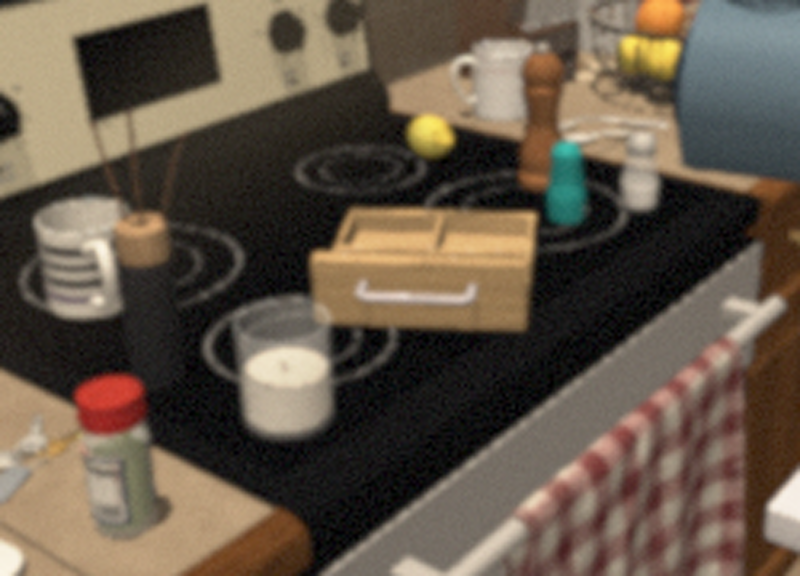

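Both views agree within 2 px with everything at z = 0, so the positions are good. I'll do the salt shaker first.

```bash
cat >> h.py <<'E'
from cell import ctrl, vision
from scipy.spatial.transform import Rotation as Ro
YAW=np.radians(121); CO=np.array([.574,.0045]); CX=np.array([np.cos(YAW),np.sin(YAW)]); CY=np.array([-CX[1],CX[0]])
ZT=.26; G=ctrl.grip_point_offset
def att(deg):
    p=np.radians(deg); y=np.array([np.cos(p),np.sin(p),0]); z=np.array([0,0,-1.])
    return Ro.from_matrix(np.c_[np.cross(y,z),y,z]).as_rotvec()
def best(xy,z,deg):
    c=[(abs(q[5]),d) for d in(deg,deg+180) for q in [ctrl.solve_ik([*xy,z],att(d))] if q is not None]
    return att(min(c)[1])
def pick(xy,h,deg,open_=.094,force=25,via=()):
    for v in via: ctrl.move_linear([*v,ZT],vel=.3)
    a=best(xy,ZT,deg); ctrl.movep([*xy,ZT],a)
    ctrl.command_gripper(open_)
    hit=ctrl.move_linear([*xy,h-G],vel=.12,threshold=12)
    ctrl.command_gripper(.0,force); o=ctrl.observe()
    print("pick hit",hit,"width",o["gripper_width"],"ff",o["finger_force"],"q6",o["qpos"][5],"t",o["clock"])
    ctrl.move_linear([*xy,ZT],vel=.2); print("lifted width",ctrl.observe()["gripper_width"])
def place(px,py,h,deg,width,via=()):
    for v in via: ctrl.move_linear([*v,ZT],vel=.25)
    xy=CO+CX*px+CY*py; a=best(xy,ZT,deg); ctrl.move_linear([*xy,ZT],a,vel=.22)
    z=.008+h-G
    ctrl.move_linear([*xy,z+.02],vel=.15); ctrl.sleep(.2)
    hit=ctrl.move_linear([*xy,z-.004],vel=.03,threshold=4); o=ctrl.observe()
    print("touch",hit,"z err",o["position"][2]-z,"w",o["gripper_width"])
    ctrl.command_gripper(width); ctrl.sleep(.2); ctrl.move_linear([*xy,ZT],vel=.2); print("t",ctrl.observe()["clock"])
def snap(n,box=None,s=1):
    import cv2
    im=vision.grab_frame(n[0])["pixels"]
    if box: im=cv2.resize(im[box[1]:box[3],box[0]:box[2]],None,fx=s,fy=s,interpolation=cv2.INTER_CUBIC)
    cv2.imwrite(f"pics/{n[1]}.png",im)
E
python3 - <<'E'
from h import *
pick([.502,-.279],.055,121)
place(-.048,.048,.055,121,.068)
snap(("top","t1"),(200,100,500,300),2.5)
E
```

```text
pick hit False width 0.0385991323253195 ff 24.77598556128214 q6 0.3251476792789575 t 4.725
lifted width 0.03840305231432403
touch True z err 8.716550788198663e-06 w 0.03891317660040963
t 11.5417
```

View pics/t1.png

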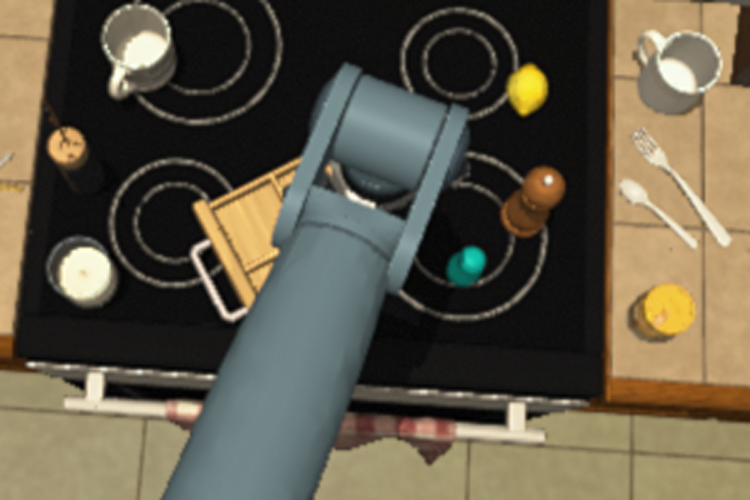

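The salt shaker has left its old spot, but the arm hides the caddy. Touchdown was at the exact floor height. Next the honey jar, with a look from above the honey spot.

```bash
python3 - <<'E'
from h import *
pick([.505,-.446],.052,121,force=35)
snap(("top","t2"),(230,120,480,260),3)
place(-.048,-.048,.052,121,.080)
ctrl.move_linear([.50,.10,ZT],vel=.3); ctrl.move_linear([.42,.30,ZT],vel=.3)
pick([.501,.449],.085,31)
snap(("top","t3"),(140,120,400,260),3)
E
```

```text
pick hit False width 0.06310186948908818 ff 34.99801330985974 q6 0.1383815566446513 t 16.2667
lifted width 0.0628502694814082
touch True z err -0.00018483897509477543 w 0.06341605189361511
t 24.0667
pick hit False width 0.044278416566937415 ff 24.88999451743439 q6 0.02151774750366337 t 29.9833
lifted width 0.044529508066991456
```

View pics/t2.png

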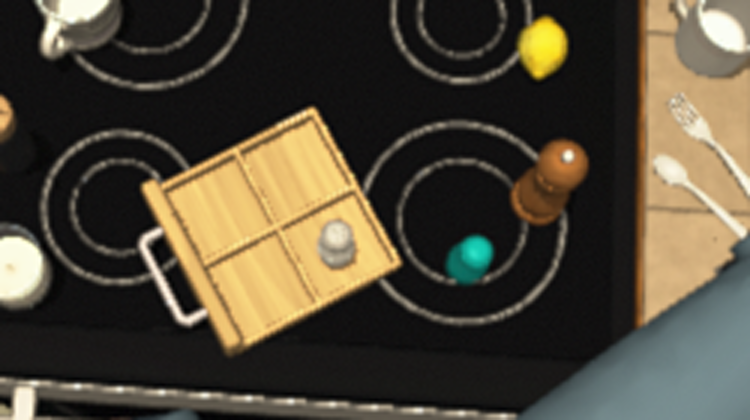

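View pics/t3.png

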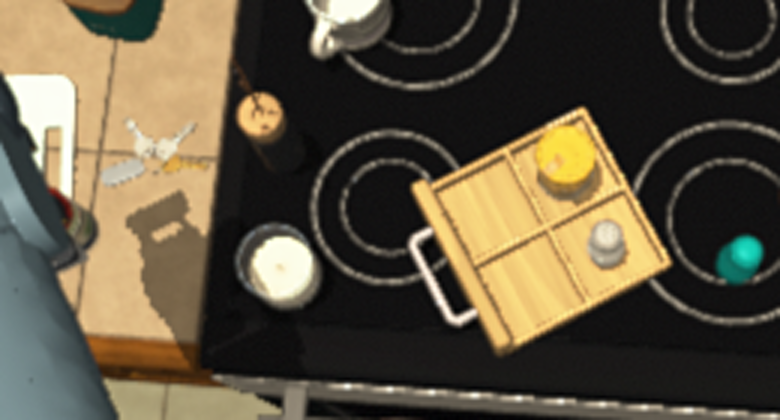

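The salt shaker stands in the front left pocket at (607,242) and the honey jar in the front right at (566,160). The spice jar is in the gripper, and the candle and diffuser haven't moved. Now I'll place the spice jar, then the mill.

```bash
python3 - <<'E'
from h import *
place(.048,-.048,.085,31,.066,via=[(.45,.30)])
pick([.634,-.277],.141,121,open_=.085)
snap(("top","t4"),(200,120,460,260),3)
place(.048,.048,.141,121,.075)
ctrl.move_linear([.36,-.45,ZT],vel=.3)
snap(("top","t5"),(200,120,460,260),3); snap(("scene","s5"),(190,130,440,310),3)
E
```

```text
touch True z err -0.0003262411475323662 w 0.0443672449526376
t 37.2417
pick hit False width 0.04715023661886478 ff 25.00010709045455 q6 0.45439846420998903 t 41.0583
lifted width 0.047276827477972086
touch True z err -0.00020758744813478835 w 0.04711226458840992
t 46.925
```

View pics/t5.png

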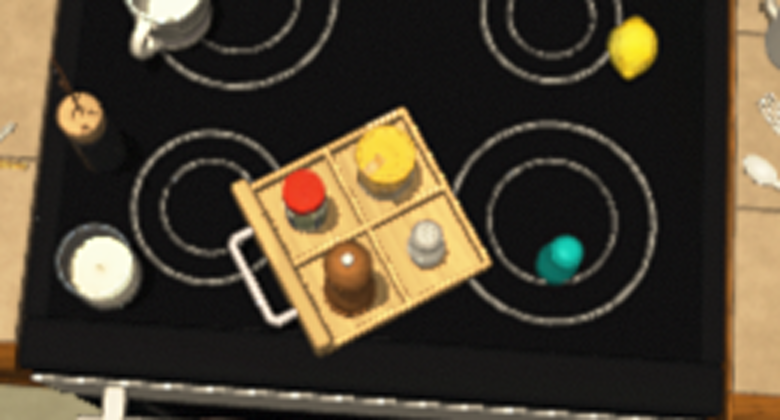

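View pics/s5.png

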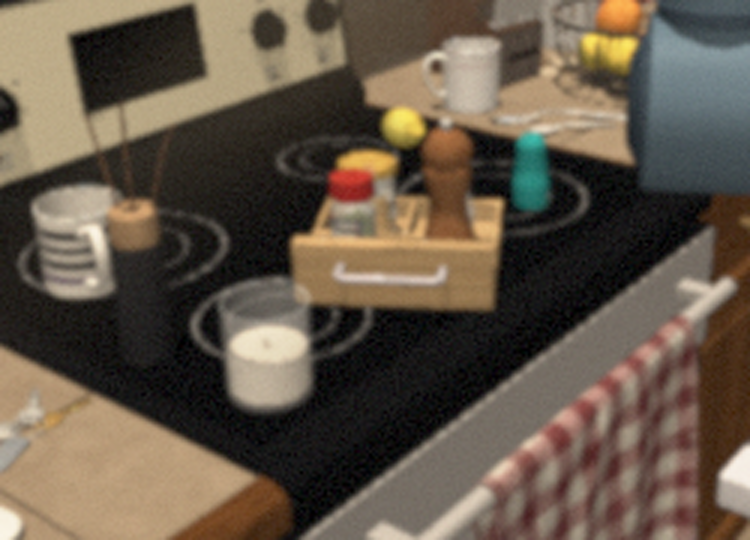

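All four seasonings stand upright in their own pockets: mill (350,275), spice jar (304,195), salt (427,243), honey (386,160). The candle and diffuser are where they were and the arm is clear, so I'm handing the job in.

```bash
python3 -c "
from cell import ctrl
ctrl.sleep(.5); print(ctrl.sign_off())"
```

```text
the job is handed in; nothing more can be done
None
```

The job is handed in: all four seasonings stand upright in their own pockets in the final pictures, and the candle and diffuser were left where they stood. It took about 50 s; the hand-in call did not return a verdict.

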